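# Stack a parts tray on its lugs over finished parts

## Task

Take the empty top tray off the nested pair on the green mat, turn it end for end (orange ends opposite) and gently stack it on the tray that holds the brass parts, so that its four feet are fully home in the pockets of the lugs and it stands level, not nested and not riding on the lips. Let go of it, leave the parts standing in their tray and the other empty tray where it is on its mat, and do not disturb anything else on the bench.

Things in the scene. Friction and masses are not known exactly. Their poses are not given: they have to be found in the camera images.
- tray_top: the tray to move, empty, 0.11 to 0.21 kg: dark-blue stack-nest tray, 150 long (its x) by 62 wide (y) by 60 mm high; origin at the centre of its underside (soles of its feet), z up; its +x rim end is orange, with an orange tab 40 mm wide jutting 8 mm out (not counted in the 150). It starts nested in tray_low, the same way round, 30 mm above it. All three trays have the same shape: thin walls tapering to 132 x 44 mm at the base.
- rim_grip (a point): middle of tray_top, at (0, 0, 56) mm in its frame: grip across its width from above at this height. The rim is a vertical grip band, 62 mm wide over its outside, from 46 to 60 mm above the tray's origin. While it is nested, fingertips must not reach more than 25 mm below its rim top, or they meet the tray below.
- foot (a point): sole of one of tray_top's four feet, at (-45, 17.5, 0) mm in its frame; the others at (-45, -17.5), (25, 17.5), (25, -17.5). Each foot is 10 mm (x) by 7 mm (y), 6 mm high, square-edged.
- lug_pocket (a point): floor of the pocket on one of tray_low's four lugs, at (45, 17.5, 55) mm in its frame; the loaded tray's are the same; the others at (45, -17.5), (-25, 17.5), (-25, -17.5). Put on turned 180 degrees, a tray stands with its feet in these pockets, 55 mm above the tray below and centred on it, with 1 mm play each way.
- lug_lip (a point): top of that pocket's outer lip, at (45, 25, 59) mm in tray_low's frame. Each pocket has lips 4 mm high, no chamfer, on its outer side (inner face 22.2 mm from the middle line) and at both x ends (12 mm apart); it is open towards the middle. Feet that miss stand on the lips, about 4 mm too high. Put on the same way round, a tray slips past the lugs and nests.
- tray_top_mark (a point): middle of the top edge of tray_top's orange end, at (75, 0, 60) mm in its frame.
- tray_low: the lower empty tray of the nested pair, loose on the green mat: same shape as tray_top, origin at the centre of its underside, +x end orange.
- mat: fixed green bench mat, 210 x 116 x 2 mm, origin under its centre, under the nested pair.
- cradle: fixed aluminium plate, 180 (x) by 92 by 6 mm, origin under its centre, to the left or right of the mat. On it, underside 6 mm up and squarely between black side rails, stands the loaded tray (same shape, +x orange end along the plate's +x), which slides along x against a 7 N drag and starts up to 5 mm off-centre either way: its exact x is not given, feel or look for it.
- part_a: brass turned part standing in the loaded tray, its foot 15 mm and its top 49 mm above the bench (below the lug pockets, 61 mm), 17 mm across, 34 mm high, origin under its centre, z up; must stay upright in the tray.
- part_b: second brass part, as part_a.
- screwdriver: bystander, loose screwdriver 160 mm long lying beyond the left station.
- tweezers: bystander, loose steel tweezers 120 mm long lying beyond the two stations.
- oil: bystander, small bottle 36 mm across, 75 mm high, beyond the stations.
- jar: bystander, glass jar 52 mm across, 50 mm high, beyond the stations.
- loupe: bystander, black eyepiece cup 36 mm across, 30 mm high.
Things that resemble listed ones, but are neither listed nor needed, are in the scene too. Of the things that look like the mat, take the one that is farthest to the robot's left at the start.

How it is judged (in metres and radians):
On the way:
1. the top tray is lifted clear of the nested pair (z of tray_top in the frame of tray_low above 0.07 m), for 0.1 s.
At the end, for the whole second after the job is handed in: tray_top stands end for end in the loaded tray's lug pockets: origin 59 to 62.7 mm above the cradle's, within 4 mm of it in y and 9 mm in all, parallel within 0.05 and level within 0.02 rad, released, at rest; parts upright in their tray; tray_low flat on the mat, within 30 mm of its start (z of tray_top in the frame of cradle between 0.059 and 0.0627 m and y of tray_top in the frame of cradle between -0.004 and 0.004 m and horizontal distance between tray_top and cradle below 0.009 m and x of tray_top_mark in the frame of cradle below -0.06 m and angle between the x axis of tray_top and the x axis of cradle, either way round below 0.05 rad and angle between tray_top's own z axis and vertical below 0.02 rad and linear speed of tray_top below 0.01 m/s and angle between each of part_a, part_b's own z axis and vertical below 0.15 rad and z of each of part_a, part_b in the frame of cradle below 0.019 m and z of tray_low in the frame of mat below 0.005 m and distance of tray_low from where it was at the start of the episode below 0.03 m); the robot touches nothing.
It fails at once if the stacked tray pushed or dropped on the loaded tray with more than 25 N (contact force between tray_top and cradle above 25 N).
It fails at once if a brass part tipped over (angle between any of part_a, part_b's own z axis and vertical above 0.5 rad).
It fails at once if the other empty tray dragged more than 30 mm (distance of tray_low from where it was at the start of the episode above 0.03 m).
It fails at once if a bystander moved more than 20 mm (distance of any of screwdriver, tweezers, oil, jar, loupe from where it was at the start of the episode above 0.02 m).
It also fails if it takes over 64 s, if anything falls off the work surface, if the arm or the gripper's body presses on something with over 40 N, if the wrist force passes 120 N, or if a joint passes its speed limit or range.

## Robot

A 6-joint arm with a two-finger parallel gripper is mounted at the origin on the work surface. World frame = base frame: x ahead of the robot, y to its left, z up, the work surface at z = 0. Lengths are in m, angles in degrees, forces in N, time in s.
With the tool pointing down it reaches from about 0.325 to 0.9 m from the base axis. Payload 6.1 kg.
Tool frame: the origin (TCP) lies at the very end of the fingers, on their centre line; the grasp point (between the pads) lies 19 mm behind it (grip_point_offset is the distance from the TCP to the grasp point, in m); z points along the fingers, y is the line along which they close (so a half turn about z gives the same grasp; the last joint's range is limited). The gripper opens to 85 mm and grips with 20 to 120 N. Pads are 22 mm wide; open, the fingers measure 114 mm over their backs; the gripper's body (76 mm by 85 mm) begins 54 mm behind the grasp point. The pads swing forward as they close: fully open they stand 13 mm farther back than shut.
Start: joints at [61.645, 12.628, 87.462, -0, 79.91, -7.225], TCP at [0.225, 0.583, 0.231] pointing down, gripper open.
Joint ranges: [-170.65, 170.65], [-52.31, 119.04], [5.05, 147.46], [-71.25, 251.25], [11.57, 151.72], [-153.62, 153.62]. Speed limits (degrees/s): [147.25, 147.25, 172.46, 180, 180, 180].

## Interface

Orientations are given as a 3x3 rotation matrix whose columns are the frame's x, y, z axes.
In Python, from rig import * gives the robot as it stands. The module is installed in compiled form; this text tells all that it offers.
- The arm moves only by the tool drive_tool, never from a script. Its argument "moves" is a list of rows, each a list of 3 entries, a list of its own where there are three numbers: the finger opening in cm, from 0 to 8.54, then the shift along the tool's x, y, z in cm, then the turn, a rotation vector about the tool's x, y, z in rad. A call has 1 to 20 rows; each row is the pose to reach, as a shift and turn from the pose commanded when the call began, along the tool's axes at that moment; what a row does not reach only later rows make up. A row lasts 1/10 s, in which the tool goes at most 50 mm and 8.59 degrees, less where a joint would pass 70% of its speed; a pose out of reach is approached as far as the arm can. A call with a gripper value outside its range is refused whole. The fingers move at their own pace and stop on an object; "squeeze" is the grip in N (left out, the last holds). Time passes only in rows, so rows that repeat a pose let the fingers close. It gives the time, the measured TCP pose, the force, the opening and the grip force at its end, in the units of the state.
- state(): the state, without advancing time (a new reading comes with each control period).
- grab_frame(name): name is "scene" or "top" or "wrist"; returns the picture (420x560x3 uint8, red, green, blue); there is no depth.
- camera_model(name): a dict with "intrinsics" (3x3 intrinsics, pixels), "cam_to_world" (4x4, takes a point from camera to world coordinates); the wrist camera has in their place "mount" (4x4, takes a point from camera to tool coordinates, whose origin is the TCP and whose axes are the flange's). Camera axes: x right, y down, z forward; pixel columns grow to the right and rows downward; lengths in m; the calibration is good to about 2 mm. A picture is of the moment at which its call begins: read the wrist's pose just before it. camera_model takes no time and is no camera call.
- job_done(): hands the job in; it is judged then, once.
Trained networks look in the newest picture that a camera, given by its name, has taken for a name from the list of things; names that differ only in an ending like _2 or _b are one class to them, and where a whole thing is asked for, a point or a joint stands for the part that bears it (a point fixed in the world has none). Each returns a list of dicts, best first, with "confidence" (0 to 1); they miss things now and then, are a little off and sometimes report something else, mostly with a low value. They report only what shows in the picture. A call takes as long as a camera call. They do not tell look-alikes from the thing itself.
- spot_in(target, camera): "box" ([left, top, width, height] in pixels, round what is visible of it).
The state is a dict: "clock": time; "q": joint angles; "qd": joint speeds; "joint_torque": joint torques, N m; "tcp_pos": TCP position; "orientation": TCP orientation; "force": force on the tool from outside, world axes, zero at the start; "wrist_torque": the same for the moment, N m; "opening": opening from 0.0 (shut) to 1.0 (fully open); "finger_force": force on a finger pad.
Only numpy, scipy, OpenCV 4.12 (cv2) and the standard library are available. Lean on these libraries where they do the work, as an engineer would, in place of code of your own. Each camera call takes 0.05 s, during which the arm holds its last target. There are 200 camera calls.

## Working session

There is one attempt and no reset: what is moved stays moved. The work goes in short steps, Python scripts to look and compute and a tool call to move; the robot and the scene stay as the last step left them, time stands still between calls to the robot, and variables do not carry over. Pictures are saved under pics/ and viewed, at most 10 in all, crops included, and the job is handed in when it is done.

Besides the shell and the picture viewer there is one more tool, called after "Request:" by a JSON object that holds its "fn" and its "kwargs". drive_tool: Moves the arm, as the interface text tells. Its arguments: {"type":"object","properties":{"moves":{"type":"array"},"squeeze":{"type":"number"}},"required":["moves"]}

```bash
mkdir -p pics
cat > h.py <<'E'
from rig import *
import numpy as np, cv2
def save(n,f,im=None):
    im=grab_frame(n) if im is None else im
    cv2.imwrite('pics/'+f,im[:,:,::-1]); return im
def cam(n,s=None):
    m=camera_model(n); K=np.array(m['intrinsics'])
    if n=='wrist':
        s=s or state(); T=np.eye(4);T[:3,:3]=s['orientation'];T[:3,3]=s['tcp_pos']; return K,T@np.array(m['mount'])
    return K,np.array(m['cam_to_world'])
def ray(K,T,u,v,z):
    d=T[:3,:3]@np.linalg.solve(K,[u,v,1.]);o=T[:3,3]
    return o+d*(z-o[2])/d[2]
def proj(K,T,p):
    c=np.linalg.inv(T)@np.append(p,1.);x=K@c[:3];return x[:2]/x[2]
E
python3 - <<'E'
from h import *
s=state();print(s['clock'],np.round(s['orientation'],3).tolist(),s['tcp_pos'],s['force'])
a=save('scene','a.png');b=save('top','b.png');
for n in['top']:
  K,T=cam(n);print(K,T)
  for t,z in[('tray_top',.09),('tray_low',.06),('mat',.002),('cradle',.006),('part_a',.049),('tray_top_mark',.092),('loupe',.03)]:
    for r in spot_in(t,n)[:4]:
      x,y,w,h=r['box'];print(n,t,np.round(r['box']),round(r['confidence'],2),np.round(ray(K,T,x+w/2,y+h/2,z),3))
cv2.imwrite('pics/ab.png',np.hstack([a,b])[:,:,::-1][:, :])
E
```

```text
0.0 [[-0.933, 0.36, -0.001], [0.36, 0.933, -0.002], [0.0, -0.002, -1.0]] [0.22502722 0.58244021 0.2302032 ] [ 0.35175157 -0.68178814 -0.03775298]
[[465.61788485   0.         280.29146153]
 [  0.         465.61788485 216.88906528]
 [  0.           0.           1.        ]] [[ 0.01468411 -0.98278295  0.18417942  0.32534604]
 [-0.9998858  -0.01377483  0.00621548  0.02972007]
 [-0.00357143 -0.18424965 -0.98287299  1.14889539]
 [ 0.          0.          0.          1.        ]]
top tray_top [170. 153.  46.  69.] 0.72 [0.591 0.241 0.09 ]
top tray_low [197. 172.  21.  51.] 0.75 [0.573 0.212 0.06 ]
top mat [239. 246.  86.  96.] 0.72 [0.35  0.029 0.002]
top mat [353. 286.  70. 102.] 0.72 [ 0.253 -0.224  0.002]
top mat [164. 166.  68.  82.] 0.68 [0.562 0.244 0.002]
top cradle [343. 189.  51.  81.] 0.67 [ 0.511 -0.182  0.006]
top part_a [288. 158.  11.  12.] 0.74 [0.665 0.007 0.049]
top part_a [366. 218.  11.  10.] 0.57 [ 0.518 -0.182  0.049]
top tray_top_mark [170. 156.  50.  67.] 0.77 [0.586 0.236 0.092]
top loupe [287. 154.  13.  18.] 0.69 [0.671 0.007 0.03 ]
```

View pics/b.png

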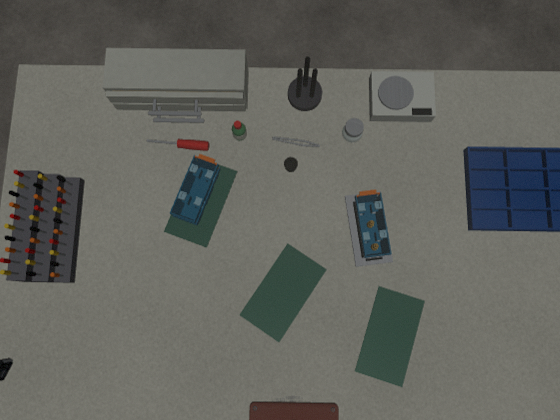

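View pics/a.png

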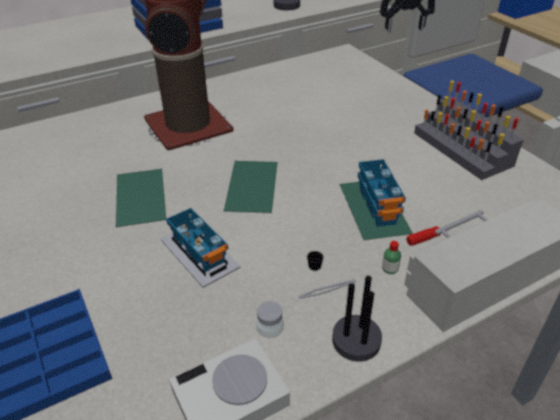

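The scene and top views show the nested pair at top px (195,188), with its orange end at (206,159), on the leftmost mat. The loaded tray is at (370,226), orange end at (368,193). The other two mats are decoys. Next I'll work out the moves for close looks.

```bash
cat >> h.py <<'E'
def delta(p,yaw):
    """shift (cm) in tool axes and rotvec to reach p with tool down, tool x at yaw deg"""
    from scipy.spatial.transform import Rotation as Ro
    s=state();R=np.array(s['orientation']);c,sn=np.cos(np.radians(yaw)),np.sin(np.radians(yaw))
    G=np.array([[c,sn,0],[sn,-c,0],[0,0,-1]])
    print('shift',np.round(100*R.T@(np.array(p)-s['tcp_pos']),2),'rot',np.round(Ro.from_matrix(R.T@G).as_rotvec(),4))
E
python3 - <<'E'
from h import *
print(np.round(camera_model('wrist')['mount'],4).tolist(),camera_model('wrist')['intrinsics'])
K,T=cam('top')
for u,v in[(206,159),(185,219),(368,193),(375,260)]:print(ray(K,T,u,v,.07).round(3))
delta([.52,-.18,.30],159-153);delta([.58,.24,.30],159)
E
```

```text
[[0.0004, -0.965, -0.2622, 0.0671], [1.0, 0.0007, -0.0009, 0.0006], [0.0011, -0.2622, 0.965, -0.1421], [0.0, 0.0, 0.0, 1.0]] [[363.42068968   0.         279.45860576]
 [  0.         363.42068968 215.1880506 ]
 [  0.           0.           1.        ]]
[0.667 0.218 0.07 ]
[0.519 0.261 0.07 ]
[ 0.588 -0.171  0.07 ]
[ 0.429 -0.184  0.07 ]
shift [-54.99 -60.54  -6.87] rot [-1.0000e-04  2.0000e-04  2.6681e+00]
shift [-45.45 -19.2   -6.88] rot [-0.0001 -0.     -0.0022]
```

Request:
{"fn": "drive_tool", "kwargs": {"moves": [[8.5,[-20,-22,-7],[0,0,0.9]],[8.5,[-30,-33,-7],[0,0,1.4]],[8.5,[-55,-60.5,-7],[0,0,2.668]],[8.5,[-55,-60.5,-7],[0,0,2.668]],[8.5,[-55,-60.5,-7],[0,0,2.668]],[8.5,[-55,-60.5,-7],[0,0,2.668]],[8.5,[-55,-60.5,-7],[0,0,2.668]],[8.5,[-55,-60.5,-7],[0,0,2.668]],[8.5,[-55,-60.5,-7],[0,0,2.668]],[8.5,[-55,-60.5,-7],[0,0,2.668]],[8.5,[-55,-60.5,-7],[0,0,2.668]],[8.5,[-55,-60.5,-7],[0,0,2.668]],[8.5,[-55,-60.5,-7],[0,0,2.668]],[8.5,[-55,-60.5,-7],[0,0,2.668]],[8.5,[-55,-60.5,-7],[0,0,2.668]],[8.5,[-55,-60.5,-7],[0,0,2.668]],[8.5,[-55,-60.5,-7],[0,0,2.668]],[8.5,[-55,-60.5,-7],[0,0,2.668]],[8.5,[-55,-60.5,-7],[0,0,2.668]],[8.5,[-55,-60.5,-7],[0,0,2.668]]]}}

```text
clock: 2.45
tcp_pos: [0.5201, -0.1794, 0.3012]
orientation: [[0.994, 0.108, -0.0], [0.108, -0.994, 0.0], [-0.0, -0.0, -1.0]]
force: [0.4, 0.3, 0.5]
opening: 0.997
finger_force: 0.0
```

Request:
{"fn": "drive_tool", "kwargs": {"moves": [[8.5,[0,0,0],[0,0,0]],[8.5,[0,0,0],[0,0,0]],[8.5,[0,0,0],[0,0,0]]]}}

```text
clock: 2.75
tcp_pos: [0.5202, -0.1791, 0.3015]
orientation: [[0.994, 0.106, 0.0], [0.106, -0.994, -0.0], [0.0, 0.0, -1.0]]
force: [0.7, 0.5, -0.2]
opening: 0.994
finger_force: 0.0
```

Run:
```python
from h import *
s=state();print(s['clock'],s['tcp_pos'],np.round(s['q'],1))
im=save('wrist','c.png');K,T=cam('wrist',s)
np.savez('c.npz',im=im,K=K,T=T)
print(T[:3,3])
cv2.imwrite('pics/c2.png',cv2.resize(im[:,:,::-1],(784,588)))
```

```text
2.75 [ 0.52024993 -0.17910577  0.3015075 ] [-27.2   0.2  93.5  -0.   86.3  56.7]
[ 0.5850819  -0.17113     0.44365845]
```

View pics/c2.png

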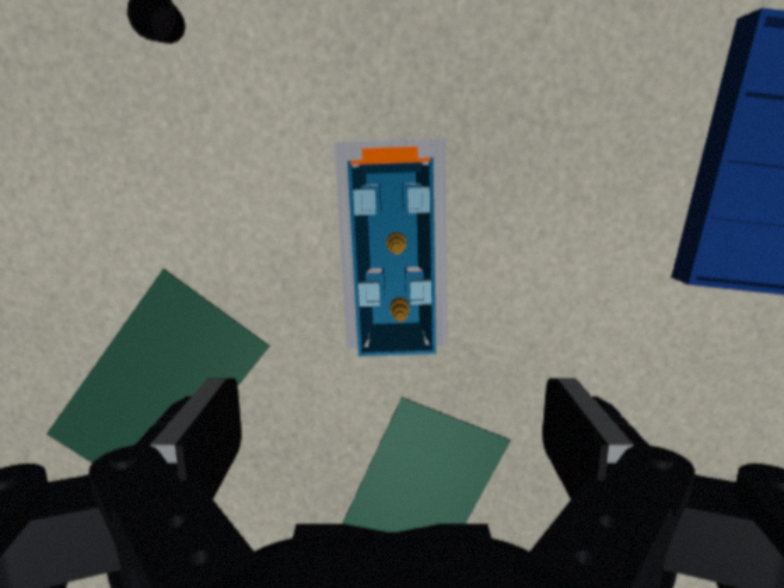

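The wrist view shows the loaded tray at px (395,250) of 784x588, orange tab up at (390,155), with the parts at (396,243) and (400,308). I'll fit the silhouette, then take a second view turned a half turn to cancel the camera mount error.

```bash
cat >> h.py <<'E'
from scipy.optimize import minimize
def traymask(im,K,T,c,r=.13,z=.06):
    hsv=cv2.cvtColor(im,cv2.COLOR_RGB2HSV)
    m=((cv2.inRange(hsv,(92,110,25),(112,255,255))>0)|(cv2.inRange(hsv,(4,190,120),(16,255,255))>0)).astype(np.uint8)
    u=proj(K,T,[c[0],c[1],z]);f=np.linalg.norm(proj(K,T,[c[0],c[1]+r,z])-u)
    w=np.zeros_like(m);cv2.circle(w,tuple(int(a) for a in u),int(f),1,-1);m=m*w
    n,l,st,_=cv2.connectedComponentsWithStats(cv2.morphologyEx(m,cv2.MORPH_CLOSE,np.ones((5,5))))
    k=1+np.argmax(st[1:,4]);pts=cv2.findNonZero((l==k).astype(np.uint8))
    o=np.zeros_like(m);cv2.fillConvexPoly(o,cv2.convexHull(pts),1);return o
def model(p,zo,low=None):
    x,y,a=p;P=[]
    for sx in(1,-1):
        for sy in(1,-1):
            P+=[(75*sx,31*sy,60),(75*sx,31*sy,46)]
            if low is not None:P+=[(75*sx,31*sy,low)]
        P+=[(83,20*sx,60)]
    P=np.array(P)/1000.;c,s=np.cos(a),np.sin(a)
    return np.c_[x+c*P[:,0]-s*P[:,1],y+s*P[:,0]+c*P[:,1],zo+P[:,2]]
def fit(im,K,T,p0,zo,low=None):
    S=16
    m=cv2.GaussianBlur(traymask(im,K,T,p0,z=zo+.06).astype(np.float32),(0,0),1.0)
    def cost(q):
        p=np.array(q)*[1e-3,1e-3,.01]+p0
        h=cv2.convexHull(np.array([proj(K,T,X) for X in model(p,zo,low)],np.float32))
        o=np.zeros(m.shape,np.uint8);cv2.fillConvexPoly(o,np.round(h*S).astype(np.int32),255,cv2.LINE_AA,4)
        o=cv2.GaussianBlur(o.astype(np.float32)/255,(0,0),1.0)
        return float(((o-m)**2).sum())
    r=minimize(cost,[0,0,0],method='Nelder-Mead',options=dict(initial_simplex=[[0,0,0],[8,0,0],[0,8,0],[0,0,8]],maxiter=300,xatol=.02,fatol=.05))
    return np.array(r.x)*[1e-3,1e-3,.01]+p0,r.fun,m
E
python3 - <<'E'
from h import *
d=np.load('c.npz');K,T,im=d['K'],d['T'],d['im']
p,f,m=fit(im,K,T,np.array([.51,-.18,.07]),.006);print(p,np.degrees(p[2]),f,m.sum())
o=im.copy();h=cv2.convexHull(np.array([proj(K,T,X) for X in model(p,.006)],np.float32))
cv2.polylines(o,[np.round(h*16).astype(np.int32)],True,(255,255,0),1,cv2.LINE_AA,4)
o[...,0]=np.where(m>.5,np.maximum(o[...,0],130),o[...,0])
cv2.imwrite('pics/d.png',cv2.resize(o[80:270,190:370,::-1],None,fx=3,fy=3))
delta([p[0],p[1],.27],np.degrees(p[2])+180)
E
```

```text
[ 0.51414022 -0.1807334   0.14072411] 8.062897799440082 90.7088851928711 8668.0
shift [-0.63  0.09  3.15] rot [-4.000e-04 -3.000e-04  3.107e+00]
```

View pics/d.png

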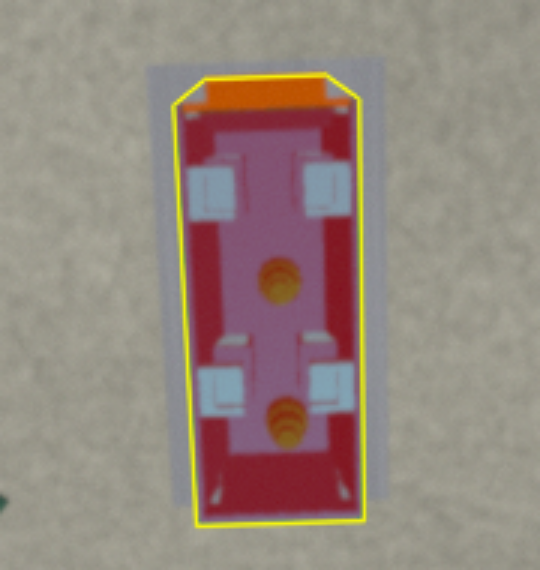

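Request:
{"fn": "drive_tool", "kwargs": {"moves": [[8.5,[-0.6,0,3],[0,0,-0.7]],[8.5,[-0.6,0,3],[0,0,-1.6]],[8.5,[-0.6,0,3],[0,0,-1.6]],[8.5,[-0.6,0,3],[0,0,-1.6]],[8.5,[-0.6,0,3],[0,0,-1.6]],[8.5,[-0.6,0,3],[0,0,-1.6]],[8.5,[-0.6,0,3],[0,0,-1.6]],[8.5,[-0.6,0,3],[0,0,-1.6]],[8.5,[-0.6,0,3],[0,0,-1.6]],[8.5,[-0.6,0,3],[0,0,-1.6]],[8.5,[-0.6,0,3],[0,0,-1.6]],[8.5,[-0.6,0,3],[0,0,-1.6]]]}}

```text
clock: 4.0
tcp_pos: [0.5143, -0.1801, 0.2714]
orientation: [[-0.135, 0.991, 0.0], [0.991, 0.135, -0.0], [-0.0, 0.0, -1.0]]
force: [0.1, 0.0, -0.7]
opening: 0.996
finger_force: 0.0
```

Request:
{"fn": "drive_tool", "kwargs": {"moves": [[8.5,[0,0,0],[0,0,-1.576]],[8.5,[0,0,0],[0,0,-1.576]],[8.5,[0,0,0],[0,0,-1.576]],[8.5,[0,0,0],[0,0,-1.576]],[8.5,[0,0,0],[0,0,-1.576]],[8.5,[0,0,0],[0,0,-1.576]],[8.5,[0,0,0],[0,0,-1.576]],[8.5,[0,0,0],[0,0,-1.576]],[8.5,[0,0,0],[0,0,-1.576]],[8.5,[0,0,0],[0,0,-1.576]],[8.5,[0,0,0],[0,0,-1.576]],[8.5,[0,0,0],[0,0,-1.576]],[8.5,[0,0,0],[0,0,-1.576]],[8.5,[0,0,0],[0,0,-1.576]],[8.5,[0,0,0],[0,0,-1.576]]]}}

```text
clock: 5.5
tcp_pos: [0.5143, -0.1802, 0.2713]
orientation: [[-0.991, -0.137, 0.0], [-0.137, 0.991, -0.0], [-0.0, -0.0, -1.0]]
force: [-0.0, 0.1, -0.3]
opening: 0.996
finger_force: 0.0
```

Run:
```python
from h import *
s=state();print(s['clock'],s['tcp_pos'],np.round(s['q'],1))
im=save('wrist','e.png');K,T=cam('wrist',s)
p,f,m=fit(im,K,T,np.array([.514,-.181,.14]),.006);print(p,np.degrees(p[2]),f,m.sum())
delta([p[0],p[1],.27],np.degrees(p[2]))
delta([.59,.24,.30],159)
```

```text
5.5 [ 0.51426846 -0.1802273   0.27133129] [ -27.6    0.2   96.6   -0.    83.1 -125.5]
[ 0.51402376 -0.18071378  0.14440054] 8.273541401408803 79.89798736572266 10157.0
shift [ 0.03 -0.04  0.13] rot [1.0000e-04 1.0000e-04 3.1353e+00]
shift [-13.29  40.58  -2.87] rot [-0.000e+00  1.000e-04  5.046e-01]
```

Request:
{"fn": "drive_tool", "kwargs": {"moves": [[8.5,[-13.3,40.6,-2.9],[0,0,0.5]],[8.5,[-13.3,40.6,-2.9],[0,0,0.5]],[8.5,[-13.3,40.6,-2.9],[0,0,0.5]],[8.5,[-13.3,40.6,-2.9],[0,0,0.5]],[8.5,[-13.3,40.6,-2.9],[0,0,0.5]],[8.5,[-13.3,40.6,-2.9],[0,0,0.5]],[8.5,[-13.3,40.6,-2.9],[0,0,0.5]],[8.5,[-13.3,40.6,-2.9],[0,0,0.5]],[8.5,[-13.3,40.6,-2.9],[0,0,0.5]],[8.5,[-13.3,40.6,-2.9],[0,0,0.5]],[8.5,[-13.3,40.6,-2.9],[0,0,0.5]],[8.5,[-13.3,40.6,-2.9],[0,0,0.5]],[8.5,[-13.3,40.6,-2.9],[0,0,0.5]],[8.5,[-13.3,40.6,-2.9],[0,0,0.5]]]}}

```text
clock: 6.95
tcp_pos: [0.5898, 0.239, 0.3005]
orientation: [[-0.935, 0.355, 0.0], [0.355, 0.935, -0.0], [-0.0, -0.0, -1.0]]
force: [0.0, 0.4, -0.8]
opening: 0.991
finger_force: 0.0
```

Run:
```python
from h import *
s=state();print(s['clock'],s['tcp_pos'],np.round(s['q'],1))
im=save('wrist','f.png');K,T=cam('wrist',s)
# top tray origin at mat 2 + 30; its rim top at .092; lower rim shows down to .048
p,f,m=fit(im,K,T,np.array([.59,.24,-.35]),.032,low=16);print(p,np.degrees(p[2]),f,m.sum())
o=im.copy();h=cv2.convexHull(np.array([proj(K,T,X) for X in model(p,.032,16)],np.float32))
cv2.polylines(o,[np.round(h*16).astype(np.int32)],True,(255,255,0),1,cv2.LINE_AA,4)
u,v=proj(K,T,[p[0],p[1],.09]).astype(int)
cv2.imwrite('pics/g.png',cv2.resize(o[max(0,v-110):v+110,max(0,u-140):u+140,::-1],None,fx=2.7,fy=2.7))
delta([p[0],p[1],.12],np.degrees(p[2])+180)
```

```text
6.95 [0.58980478 0.2390051  0.30046294] [ 15.   12.2  80.6  -0.   87.2 -54.3]
[ 0.58865652  0.24163173 -0.33949494] -19.45162732449511 38.44326400756836 10126.0
shift [ 0.2   0.19 18.05] rot [ 0.0001  0.0002 -0.023 ]
```

View pics/g.png

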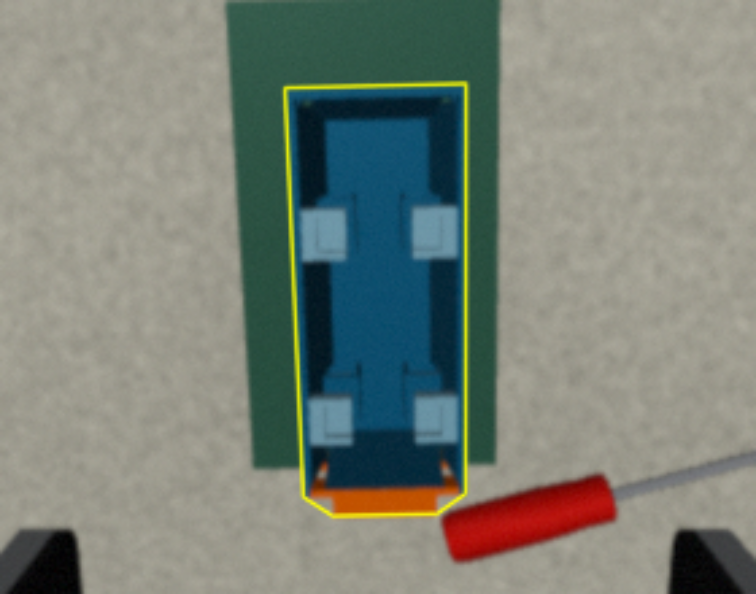

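Request:
{"fn": "drive_tool", "kwargs": {"moves": [[8.5,[0.2,0.2,5],[0,0,-0.023]],[8.5,[0.2,0.2,9],[0,0,-0.023]],[8.5,[0.2,0.2,13],[0,0,-0.023]],[8.5,[0.2,0.2,16],[0,0,-0.023]],[8.5,[0.2,0.2,18],[0,0,-0.023]],[8.5,[0.2,0.2,18],[0,0,-0.023]],[8.5,[0.2,0.2,18],[0,0,-0.023]]]}}

```text
clock: 7.7
tcp_pos: [0.5887, 0.2424, 0.1208]
orientation: [[-0.943, 0.332, -0.0], [0.332, 0.943, -0.0], [0.0, -0.0, -1.0]]
force: [-0.8, -0.8, -0.3]
opening: 0.999
finger_force: 0.0
```

Run:
```python
from h import *
delta([.58866,.24163,.0705],-19.45+180)
```

```text
shift [-0.02 -0.08  5.03] rot [-0.    -0.     0.001]
```

Request:
{"fn": "drive_tool", "kwargs": {"moves": [[8.5,[0,-0.08,2],[0,0,0]],[8.5,[0,-0.08,3.5],[0,0,0]],[8.5,[0,-0.08,4.5],[0,0,0]],[8.5,[0,-0.08,5.0],[0,0,0]],[8.5,[0,-0.08,5.0],[0,0,0]],[7,[0,-0.08,5.0],[0,0,0]],[6.6,[0,-0.08,5.0],[0,0,0]],[6,[0,-0.08,5.0],[0,0,0]],[5.5,[0,-0.08,5.0],[0,0,0]],[5.5,[0,-0.08,5.0],[0,0,0]],[5.5,[0,-0.08,5.0],[0,0,0]],[5.5,[0,-0.08,5.0],[0,0,0]]], "squeeze": 30}}

```text
clock: 8.9
tcp_pos: [0.589, 0.2424, 0.0714]
orientation: [[-0.943, 0.331, 0.002], [0.331, 0.943, 0.001], [-0.002, 0.001, -1.0]]
force: [-0.5, -0.7, 5.0]
opening: 0.713
finger_force: 33.5
```

Run:
```python
from h import *
s=state();print(s['tcp_pos'],s['force'],s['opening'],s['finger_force'])
```

```text
[0.58902758 0.24241484 0.07139053] [-0.51169215 -0.65178667  4.99939031] 0.7127306163855153 33.51489957577715
```

Request:
{"fn": "drive_tool", "kwargs": {"moves": [[5.5,[0,0,-0.5],[0,0,0]],[5.5,[0,0,-1],[0,0,0]],[5.5,[0,0,-1.5],[0,0,0]],[5.5,[0,0,-2],[0,0,0]],[5.5,[0,0,-2.5],[0,0,0]],[5.5,[0,0,-3.2],[0,0,0]],[5.5,[0,0,-4.5],[0,0,0]],[5.5,[0,0,-6],[0,0,0]],[5.5,[0,0,-9],[0,0,0]],[5.5,[0,0,-12],[0,0,0]],[5.5,[0,0,-15],[0,0,0]],[5.5,[0,0,-18],[0,0,0]],[5.5,[0,0,-18],[0,0,0]],[5.5,[0,0,-18],[0,0,0]]]}}

```text
clock: 10.3
tcp_pos: [0.5888, 0.2423, 0.2521]
orientation: [[-0.943, 0.331, 0.003], [0.331, 0.943, 0.001], [-0.002, 0.002, -1.0]]
force: [-1.1, 0.6, -1.2]
opening: 0.717
finger_force: 33.1
```

Run:
```python
from h import *
s=state();print(s['clock'],s['tcp_pos'],s['force'],s['opening'],s['finger_force'])
a=save('scene','h1.png');K,T=cam('wrist',s);b=save('wrist','h2.png')
c=cv2.resize(a[120:260,290:450],(480,420));cv2.imwrite('pics/h.png',cv2.resize(np.hstack([c,cv2.resize(b,(480,420))])[:,:,::-1],(800,350)))
```

```text
10.3 [0.58879047 0.24225134 0.25207263] [-1.14364985  0.61361375 -1.21375373] 0.7166158002998062 33.147115122992545
```

View pics/h.png

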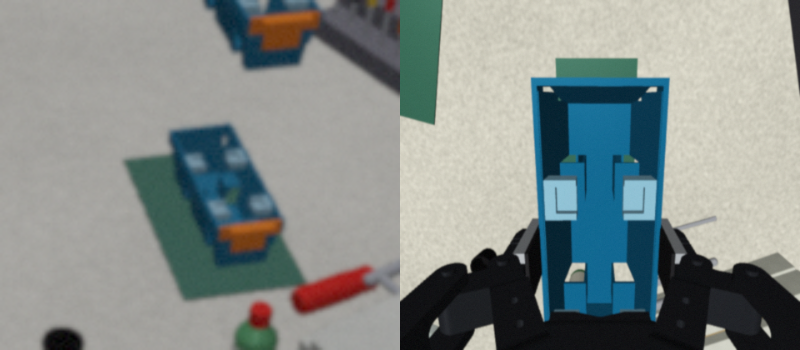

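The top tray is lifted (right panel, far rim at row 78). In the scene view the low tray stays on the mat. Next I'll check the in-hand pose against the prediction.

Run:
```python
from h import *
im=cv2.imread('pics/h2.png')[:,:,::-1].copy()
m=camera_model('wrist');K=np.array(m['intrinsics']);M=np.array(m['mount'])
hsv=cv2.cvtColor(im,cv2.COLOR_RGB2HSV);b=cv2.inRange(hsv,(94,130,25),(112,255,255))>0
for c in range(190,375,30):
    r=np.nonzero(b[60:,c])[0][0]+60;print('col',c,'far',r,ray(K,M,c,r,-.0206).round(4))
for r in(110,150,190,230):
    q=np.nonzero(b[r,150:410])[0]+150;L,R=ray(K,M,q[0],r,-.0206),ray(K,M,q[-1]+1,r,-.0206);print('row',r,q[0],q[-1],L.round(4),R.round(4),'mid',((L+R)/2).round(4),'w',np.linalg.norm(L-R).round(4))
```

```text
col 190 far 94 [ 0.0739 -0.0279 -0.0206]
col 220 far 93 [ 0.0742 -0.0184 -0.0206]
col 250 far 93 [ 0.0742 -0.0089 -0.0206]
col 280 far 93 [ 0.0742  0.0007 -0.0206]
col 310 far 93 [ 0.0742  0.0102 -0.0206]
col 340 far 94 [ 0.0739  0.0197 -0.0206]
col 370 far 94 [ 0.074   0.0292 -0.0206]
row 110 185 375 [ 0.069  -0.0299 -0.0206] [ 0.0691  0.0315 -0.0206] mid [ 0.0691  0.0008 -0.0206] w 0.0614
row 150 187 372 [ 0.0563 -0.0301 -0.0206] [ 0.0564  0.0314 -0.0206] mid [ 0.0564  0.0007 -0.0206] w 0.0615
row 190 190 369 [ 0.0429 -0.0299 -0.0206] [ 0.0429  0.0313 -0.0206] mid [ 0.0429  0.0007 -0.0206] w 0.0612
row 230 192 367 [ 0.0286 -0.0301 -0.0206] [ 0.0287  0.0315 -0.0206] mid [ 0.0287  0.0007 -0.0206] w 0.0617
```

Run:
```python
from h import *
delta([.5143,-.1807,.25],8.17)
```

```text
shift [ -7.11 -42.3   -0.06] rot [-2.7000e-03  1.0000e-03  2.6612e+00]
```

Request:
{"fn": "drive_tool", "kwargs": {"moves": [[5.5,[-0.4,-2,0],[0,0,0.1]],[5.5,[-0.7,-4.4,0],[0,0,0.24]],[5.5,[-1.1,-6.6,0],[0,0,0.38]],[5.5,[-1.5,-9,0],[0,0,0.52]],[5.5,[-1.9,-11.4,0],[0,0,0.66]],[5.5,[-2.3,-14,0],[0,0,0.8]],[5.5,[-2.7,-16.4,0],[0,0,0.94]],[5.5,[-3.1,-18.8,0],[0,0,1.08]],[5.5,[-3.5,-21.2,0],[0,0,1.22]],[5.5,[-3.9,-23.6,0],[0,0,1.36]],[5.5,[-4.3,-26,0],[0,0,1.5]],[5.5,[-4.7,-28.4,0],[0,0,1.64]],[5.5,[-5.1,-30.8,0],[0,0,1.78]],[5.5,[-5.5,-33.2,0],[0,0,1.92]],[5.5,[-5.9,-35.4,0],[0,0,2.06]],[5.5,[-6.3,-37.4,0],[0,0,2.2]],[5.5,[-6.6,-39.4,0],[0,0,2.34]],[5.5,[-6.9,-41,0],[0,0,2.48]],[5.5,[-7.1,-42.1,0],[0,0,2.6]],[5.5,[-7.1,-42.3,0],[0,0,2.661]]]}}

```text
clock: 12.4
tcp_pos: [0.5138, -0.1814, 0.2482]
orientation: [[0.991, 0.137, -0.003], [0.137, -0.991, 0.001], [-0.003, -0.002, -1.0]]
force: [-0.7, -0.3, -0.7]
opening: 0.713
finger_force: 33.2
```

Request:
{"fn": "drive_tool", "kwargs": {"moves": [[5.5,[0,0,0],[0,0,0]],[5.5,[0,0,0],[0,0,0]],[5.5,[0,0,0],[0,0,0]],[5.5,[0,0,0],[0,0,0]]]}}

```text
clock: 12.8
tcp_pos: [0.515, -0.1801, 0.25]
orientation: [[0.99, 0.144, -0.0], [0.144, -0.99, 0.0], [-0.0, -0.0, -1.0]]
force: [0.7, 0.5, -1.1]
opening: 0.718
finger_force: 33.2
```

Run:
```python
from h import *
s=state();print(s['clock'],s['tcp_pos'],s['force'],s['opening'],s['q'])
delta([.5143,-.1807,.116],8.17)
```

```text
12.8 [ 0.51498169 -0.1801218   0.2500308 ] [ 0.72376327  0.48393034 -1.11317305] 0.718313141278873 [-2.75622091e+01  1.05796862e+00  9.80781227e+01  1.44558120e-03
  8.08898662e+01  5.41802319e+01]
shift [-0.07  0.05 13.4 ] rot [-0.0003  0.0004  0.0015]
```

Request:
{"fn": "drive_tool", "kwargs": {"moves": [[5.5,[-0.07,0.05,2],[0,0,0]],[5.5,[-0.07,0.05,5],[0,0,0]],[5.5,[-0.07,0.05,8],[0,0,0]],[5.5,[-0.07,0.05,10.5],[0,0,0]],[5.5,[-0.07,0.05,12.4],[0,0,0]],[5.5,[-0.07,0.05,13.4],[0,0,0]],[5.5,[-0.07,0.05,13.4],[0,0,0]],[5.5,[-0.07,0.05,13.4],[0,0,0]],[5.5,[-0.07,0.05,13.4],[0,0,0]],[5.5,[-0.07,0.05,13.4],[0,0,0]]]}}

```text
clock: 13.8
tcp_pos: [0.5152, -0.1815, 0.1177]
orientation: [[0.99, 0.142, 0.002], [0.142, -0.99, -0.001], [0.002, 0.001, -1.0]]
force: [-0.6, 0.5, -1.3]
opening: 0.714
finger_force: 33.2
```

Run:
```python
from h import *
for i in range(4):
    s=state();print(s['clock'],s['tcp_pos'],s['force'])
    im=save('wrist','i.png')
delta([.5143,-.1807,.1064],8.17)
cv2.imwrite('pics/i2.png',cv2.resize(im[60:360,100:460,::-1],(720,600)))
```

```text
13.8 [ 0.51524124 -0.18153774  0.11767527] [-0.60179328  0.54822783 -1.33128101]
13.85 [ 0.51508689 -0.18146844  0.11745704] [ 0.03706415  0.15357435 -1.75058254]
13.9 [ 0.51488932 -0.18137856  0.11721809] [-0.65220799 -0.52544974 -1.41000347]
13.95 [ 0.51477481 -0.18131686  0.11702377] [-0.95173752  0.08833809 -1.07300744]
shift [-0.03 -0.06  1.04] rot [ 0.0005 -0.0007  0.0003]
```

View pics/i2.png

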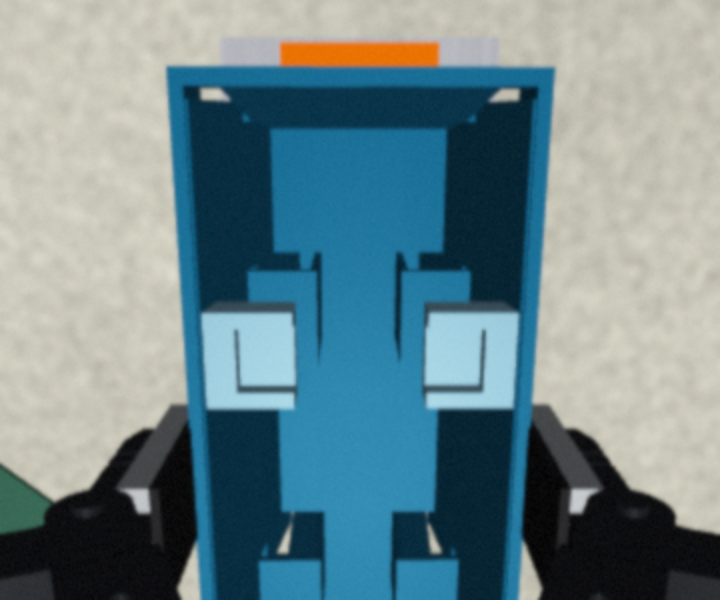

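Request:
{"fn": "drive_tool", "kwargs": {"moves": [[5.5,[0,0,0],[0,0,0]],[5.5,[0,0,0],[0,0,0]],[5.5,[0,0,0],[0,0,0]],[5.5,[0,0,0],[0,0,0]],[5.5,[0,0,0],[0,0,0]],[5.5,[0,0,0],[0,0,0]],[5.5,[0,0,0],[0,0,0]],[5.5,[0,0,0],[0,0,0]]]}}

```text
clock: 14.8
tcp_pos: [0.5144, -0.1811, 0.1163]
orientation: [[0.99, 0.142, -0.0], [0.142, -0.99, -0.0], [-0.0, 0.0, -1.0]]
force: [-0.1, 0.2, -0.7]
opening: 0.718
finger_force: 33.2
```

```bash
cat > rel.py <<'E'
from h import *
s=state();print(s['clock'],s['tcp_pos'],s['force'])
im=save('wrist','j.png')
m=camera_model('wrist');K=np.array(m['intrinsics']);M=np.array(m['mount'])
hsv=cv2.cvtColor(im,cv2.COLOR_RGB2HSV);b=cv2.inRange(hsv,(94,130,25),(112,255,255))>0;o=cv2.inRange(hsv,(4,170,100),(18,255,255))>0
# tab: top face z_tool
zt=s['tcp_pos'][2]-.066
ys,xs=np.nonzero(o[60:110,150:410]);print('tab rows',ys.min()+60,ys.max()+60)
r=int(ys.min()+62);q=np.nonzero(o[r,150:410])[0]+150
L,R=ray(K,M,q[0],r,zt),ray(K,M,q[-1]+1,r,zt);print('tab y mid',((L+R)/2*1000).round(2),'w',(R-L)[1]*1000,'top x',ray(K,M,280,ys.min()+60,zt)[0]*1000)
w=[]
for r in range(105,235,10):
    q=np.nonzero(b[r,150:410])[0]+150;L,R=ray(K,M,q[0],r,-.0206),ray(K,M,q[-1]+1,r,-.0206);w.append(((L+R)/2)[:2]*1000)
w=np.array(w);print('held: slope',np.polyfit(w[:,0],w[:,1],1),'mean',w.mean(0))
r=[np.nonzero(b[70:,c])[0][0]+70 for c in range(200,365,10)];print('far',np.mean(r),ray(K,M,280,np.mean(r),-.0206)[0]*1000)
delta([.5143,-.1807,.1064],8.17)
E
python3 rel.py
```

```text
14.8 [ 0.51438517 -0.18112529  0.11629733] [-0.0565861   0.22591863 -0.69073432]
tab rows 81 92
tab y mid [81.75 -0.24 50.3 ] w 39.452396238893336 top x 82.695045329726
held: slope [-0.00146073 -0.53667896] mean [49.56410991 -0.60907868]
far 93.94117647058823 72.447358595445
shift [ 0.   -0.04  0.99] rot [-0.      0.0001  0.0002]
```

Run:
```python
from h import *
for i in range(2): print(np.round(camera_model('wrist')['mount'],4).tolist())
print(np.round(camera_model('wrist')['intrinsics'],2).tolist())
```

```text
[[0.0005, -0.9653, -0.261, 0.0654], [1.0, 0.0001, 0.0015, -0.001], [-0.0014, -0.261, 0.9653, -0.1421], [0.0, 0.0, 0.0, 1.0]]
[[0.0005, -0.9653, -0.261, 0.0654], [1.0, 0.0001, 0.0015, -0.001], [-0.0014, -0.261, 0.9653, -0.1421], [0.0, 0.0, 0.0, 1.0]]
[[363.42, 0.0, 279.46], [0.0, 363.42, 215.19], [0.0, 0.0, 1.0]]
```

Request:
{"fn": "drive_tool", "kwargs": {"moves": [[5.5,[0.1,0.03,0.2],[0,0,0]],[5.5,[0.22,0.03,0.4],[0,0,0]],[5.5,[0.22,0.03,0.5],[0,0,0]],[5.5,[0.22,0.03,0.5],[0,0,0]],[5.5,[0.22,0.03,0.5],[0,0,0]],[5.5,[0.22,0.03,0.5],[0,0,0]],[5.5,[0.22,0.03,0.5],[0,0,0]],[5.5,[0.22,0.03,0.5],[0,0,0]],[5.5,[0.22,0.03,0.5],[0,0,0]],[5.5,[0.22,0.03,0.5],[0,0,0]],[5.5,[0.22,0.03,0.5],[0,0,0]]]}}

```text
clock: 15.95
tcp_pos: [0.5166, -0.1811, 0.1113]
orientation: [[0.99, 0.142, 0.0], [0.142, -0.99, -0.0], [0.0, 0.0, -1.0]]
force: [0.1, 0.0, -1.0]
opening: 0.721
finger_force: 33.2
```

```bash
cat > rel2.py <<'E'
from h import *
s=state();print(s['clock'],s['tcp_pos'],s['force'])
im=save('wrist','k.png').astype(float);rb=im[...,0]-im[...,2]   # orange high, grey ~0, blue negative
m=camera_model('wrist');K=np.array(m['intrinsics']);M=np.array(m['mount']);print('mount',M[:3,3].round(4),M[:3,2].round(4))
def cross(p,a,b):   # first crossing of half level between plateau values, subpixel (pixel-centre coords)
    h=(a+b)/2;g=(p-h)*np.sign(b-a);i=np.nonzero(g>0)[0][0];return i-1+(-g[i-1])/(g[i]-g[i-1])
zt=s['tcp_pos'][2]-.066
c=rb[60:110,255:305].mean(1);k=int(c.argmax());bg=c[:8].mean()
a=60+cross(c,bg,c[k]);e=60+k+cross(c[k:],c[k],c[k:].min())
xt=ray(K,M,280,a,zt)[0]*1e3;xh=ray(K,M,280,e,-.0206)[0]*1e3
print('rows',a,e,'loaded x',xt-83,'held x',xh-75,'dx',xt-83-xh+75)
r=int((a+e)/2);p=rb[r-1:r+2,180:380].mean(0);mx=np.median(p[90:110])
l=180+cross(p,0,mx);q=379-cross(p[::-1],0,mx)
yt=(ray(K,M,l,r,zt)+ray(K,M,q,r,zt))[1]/2*1e3;print('tab w',(ray(K,M,q,r,zt)-ray(K,M,l,r,zt))[1]*1e3)
w=[]
for r in range(105,235,5):
    p=rb[r-1:r+2,150:410].mean(0)
    l=150+cross(p,p[:15].mean(),-70);q=409-cross(p[::-1],p[-15:].mean(),-70)
    L,R=ray(K,M,l,r,-.0206),ray(K,M,q,r,-.0206);w.append([*(((L+R)/2)[:2]*1e3),(R-L)[1]*1e3])
w=np.array(w);f=np.polyfit(w[:,0],w[:,1],1)
print('held slope',f,'w',w[:,2].mean(),'tab y',yt,'held y there',np.polyval(f,82),'dy',yt-np.polyval(f,82))
E
python3 rel2.py
```

```text
15.95 [ 0.5166206  -0.18112508  0.11133227] [ 0.12856942  0.02649051 -1.02094711]
mount [ 0.0654 -0.001  -0.1421] [-0.261   0.0015  0.9653]
rows 83.76065296566077 92.792888384902 loaded x -2.0170569328111867 held x -2.206221438536218 dx 0.18916450572503152
tab w 39.70085167653996
held slope [ 0.00173699 -0.85186505] w 61.96060008176637 tab y -0.8285136369873061 held y there -0.7094322354031232 dy -0.1190814015841829
```

Request:
{"fn": "drive_tool", "kwargs": {"moves": [[5.5,[0.02,-0.01,0.2],[0,0,0]],[5.5,[0.02,-0.01,0.4],[0,0,0]],[5.5,[0.02,-0.01,0.5],[0,0,0]],[5.5,[0.02,-0.01,0.55],[0,0,0]],[5.5,[0.02,-0.01,0.6],[0,0,0]],[5.5,[0.02,-0.01,0.65],[0,0,0]],[5.5,[0.02,-0.01,0.7],[0,0,0]],[5.5,[0.02,-0.01,0.75],[0,0,0]],[5.5,[0.02,-0.01,0.75],[0,0,0]],[5.5,[0.02,-0.01,0.75],[0,0,0]],[5.5,[0.02,-0.01,0.75],[0,0,0]]]}}

```text
clock: 17.1
tcp_pos: [0.5168, -0.181, 0.1038]
orientation: [[0.99, 0.142, 0.0], [0.142, -0.99, -0.0], [0.0, 0.0, -1.0]]
force: [0.3, -0.2, -1.6]
opening: 0.714
finger_force: 33.2
```

Request:
{"fn": "drive_tool", "kwargs": {"moves": [[5.5,[0,0,0.04],[0,0,0]],[5.5,[0,0,0.08],[0,0,0]],[5.5,[0,0,0.12],[0,0,0]],[5.5,[0,0,0.16],[0,0,0]],[5.5,[0,0,0.2],[0,0,0]],[5.5,[0,0,0.2],[0,0,0]],[5.5,[0,0,0.2],[0,0,0]],[5.5,[0,0,0.2],[0,0,0]]]}}

```text
clock: 17.9
tcp_pos: [0.5168, -0.181, 0.1018]
orientation: [[0.99, 0.142, 0.0], [0.142, -0.99, -0.0], [0.0, 0.0, -1.0]]
force: [0.8, -0.0, -0.8]
opening: 0.715
finger_force: 33.2
```

Below the lip height with no contact, so the feet are in the pockets. I'll go on down to light contact.

Request:
{"fn": "drive_tool", "kwargs": {"moves": [[5.5,[0,0,0.03],[0,0,0]],[5.5,[0,0,0.06],[0,0,0]],[5.5,[0,0,0.09],[0,0,0]],[5.5,[0,0,0.12],[0,0,0]],[5.5,[0,0,0.12],[0,0,0]],[5.5,[0,0,0.12],[0,0,0]]]}}

```text
clock: 18.5
tcp_pos: [0.5168, -0.181, 0.1006]
orientation: [[0.99, 0.142, -0.0], [0.142, -0.99, -0.0], [-0.0, -0.0, -1.0]]
force: [-0.7, 0.1, -1.8]
opening: 0.716
finger_force: 33.2
```

Request:
{"fn": "drive_tool", "kwargs": {"moves": [[5.5,[0,0,0.03],[0,0,0]],[5.5,[0,0,0.06],[0,0,0]],[5.5,[0,0,0.06],[0,0,0]],[5.5,[0,0,0.06],[0,0,0]]]}}

```text
clock: 18.9
tcp_pos: [0.5169, -0.181, 0.1004]
orientation: [[0.99, 0.142, 0.0], [0.142, -0.99, -0.0], [0.0, 0.0, -1.0]]
force: [-0.8, 0.6, 3.2]
opening: 0.72
finger_force: 33.7
```

Contact came at z=0.1004, exactly the seated height. I'll release gently, then retreat.

Request:
{"fn": "drive_tool", "kwargs": {"moves": [[6.1,[0,0,0],[0,0,0]],[6.3,[0,0,0],[0,0,0]],[6.6,[0,0,0],[0,0,0]],[7,[0,0,0],[0,0,0]],[7.5,[0,0,0],[0,0,0]],[8.2,[0,0,0],[0,0,0]],[8.5,[0,0,0],[0,0,0]],[8.5,[0,0,0],[0,0,0]],[8.5,[0,0,0],[0,0,0]],[8.5,[0,0,-1],[0,0,0]],[8.5,[0,0,-2.5],[0,0,0]],[8.5,[0,0,-5],[0,0,0]],[8.5,[0,0,-9],[0,0,0]],[8.5,[0,0,-14],[0,0,0]],[8.5,[0,0,-18],[0,0,0]],[8.5,[0,0,-18],[0,0,0]],[8.5,[0,0,-18],[0,0,0]],[8.5,[0,0,-18],[0,0,0]]], "squeeze": 20}}

```text
clock: 20.7
tcp_pos: [0.5162, -0.1807, 0.2794]
orientation: [[0.99, 0.142, -0.001], [0.142, -0.99, 0.001], [-0.001, -0.001, -1.0]]
force: [-0.4, -0.2, -0.7]
opening: 0.994
finger_force: 0.0
```

Run:
```python
from h import *
s=state();print(s['clock'],s['tcp_pos'],s['force'],s['opening'])
a=save('scene','l1.png');b=save('wrist','l2.png')
c=cv2.resize(a[180:300,130:290],(560,420));cv2.imwrite('pics/l.png',cv2.resize(np.hstack([c,b])[:,:,::-1],(800,300)))
```

```text
20.7 [ 0.51623268 -0.18067955  0.27937633] [-0.43483984 -0.19905168 -0.66130064] 0.9944084883106268
```

View pics/l.png

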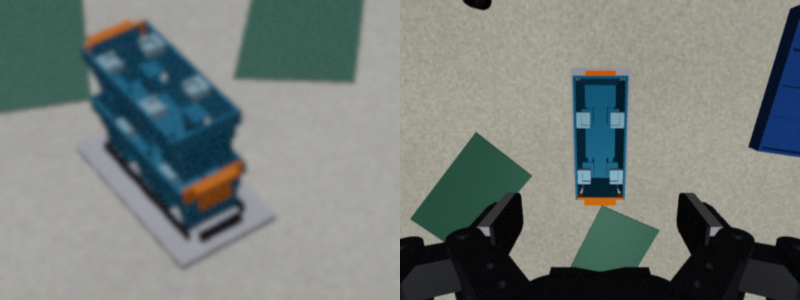

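The scene crop shows the tray stacked level, orange ends opposite, on the loaded tray. The wrist view shows it square, at (600,137), with the gripper clear. I'm handing it in.

```bash
python3 -c "
from rig import *
print(job_done())"
```

```text
the job is handed in; nothing more can be done
None
```

I stacked the top tray end for end on the loaded tray and handed the job in at about 21 s. Light contact came at the expected seated height, and the last pictures show it level and let go. The hand-in gave no verdict.

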